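# Stand the fallen bookend on its foot

## Task

Both dark steel bookends have fallen onto their back plates, with the foot sticking up. Tip the larger one over about its corner, where it lies and without picking it up, so that it stands on its foot with the back plate upright; leave the smaller one alone.

Things in the scene. Friction and masses are not known exactly. Their poses are not given: they have to be found in the camera images.
- large_bookend: Larger dark steel L-shaped bookend, about 0.3 kg, loose: back plate 100 mm, foot 90 mm long (outside), both 60 wide, 9 thick, square corner. Origin: middle of the corner's outer edge, about which it tips. Axes: x along that edge, +y along the back plate away from the corner, +z along the foot. Start: lies on the back plate on the surface z = 0, z up. Standing on its foot: y straight up.
- large_bookend_foot_end (a point): Middle of the end face of the large bookend's foot, 90 mm above the surface at the start; axes as the bookend's. The foot's inner face is at bookend y = 9 mm; pushing it near this end towards the bookend's -y tips the bookend, the foot coming down on the -y side; turned by over 50 degrees it falls the rest of the way by itself. Ordinary friction.
- large_bookend_plate_end (a point): Middle of the end face of the large bookend's back plate, 100 mm from the corner; axes as the large bookend's.
- small_bookend: Smaller bookend of the same shape and colour, lying the same way, loose, to be left alone: back plate 66 mm, foot 58 mm long, both 40 mm wide and 8 mm thick. Origin and axes as for the large one: middle of the outer corner edge, +y along the back plate, +z up along the foot.
Things that resemble listed ones, but are neither listed nor needed, are in the scene too. Leave any green look-alike of the large_bookend alone.

How it is judged (in metres and radians):
At the end, for the whole second after the job is handed in: The large bookend stands on its foot on the surface, back plate upright within 10 degrees, at rest, its corner within 40 mm of where it was; the small bookend still lies as it was, within 20 mm and 20 degrees (angle between large_bookend's own y axis and vertical below 0.17 rad and height (world z) of large_bookend below 0.012 m and distance of large_bookend from where it was at the start of the episode below 0.04 m and linear speed of large_bookend below 0.02 m/s and angular speed of large_bookend below 0.1 rad/s and distance of small_bookend from where it was at the start of the episode below 0.02 m and angle between small_bookend's own z axis and vertical below 0.35 rad); the robot touches nothing.
It fails at once if the large bookend is picked up (its corner edge more than 25 mm above the surface) (height (world z) of large_bookend above 0.025 m).
It fails at once if the small bookend is moved by more than 20 mm (distance of small_bookend from where it was at the start of the episode above 0.02 m).
It fails at once if the small bookend is tipped by more than 20 degrees (angle between small_bookend's own z axis and vertical above 0.35 rad).
It also fails if it takes over 32 s, if anything falls off the work surface, if the arm or the gripper's body presses on something with over 40 N, if the wrist force passes 120 N, or if a joint passes its speed limit or range.

## Robot

A 6-joint arm with a two-finger parallel gripper is mounted at the origin on a cart in front of the work surface, level with it; the furniture and walls round the work are solid. World frame = base frame: x ahead of the robot, y to its left, z up, the work surface at z = 0. Lengths are in mm, angles in rad, forces in N, time in s.
With the tool pointing down it reaches from about 350 to 925 mm from the base axis. Payload 6.4 kg.
Tool frame: the origin (TCP) lies between the finger pads; the fingertips stand 19 mm ahead of it and the grasp point (between the pads) is the TCP; y points along the fingers, x is the direction in which the jaws open and shut, and the axes are right-handed (so a half turn about y gives the same grasp; the last joint's range is limited). The gripper opens to 85 mm and grips with 20 to 120 N. Pads are 22 mm wide; open, the fingers measure 114 mm over their backs; the gripper's body (76 mm by 85 mm) begins 54 mm behind the grasp point. The pads swing forward as they close: fully open they stand 13 mm farther back than shut.
Start: joints at [1.003, 0.245, 1.558, -0, 1.339, -0.174], TCP at [249.404, 600.26, 250.29] pointing down, gripper open.
Joint ranges: [-3.13, 3.13], [-1.02, 2.26], [0.13, 2.54], [-0.95, 4.09], [0.21, 2.88], [-2.74, 2.74]. Speed limits (rad/s): [2.57, 2.57, 3.14, 3.14, 3.14, 3.14].

## Interface

Orientations are given as a unit quaternion [w, x, y, z].
In Python, from plant import state, eyes, env, cut_out gives the robot as it stands.
- The arm moves only by the tool drive_tool, never from a script. Its argument "increments" is one flat list of numbers, 5 for each row, row after row: the shift along the tool's x, y, z in cm, then the turn about the tool's y in degrees, then the gripper command: -1 is fully open, 1 is shut, values between are in proportion. In form: [dx, dy, dz, roll, gripper, dx, dy, dz, roll, gripper, ...]. A call has 1 to 5 rows; each row shifts and turns the pose as measured when the row begins, along the tool's axes as they then stand; what a row does not reach is not made up. A row lasts 1/12 s, in which the tool goes at most 41.7 mm and 7.16 degrees, less where a joint would pass 70% of its speed; a pose out of reach is approached as far as the arm can. A call with a gripper value outside its range is refused whole. The fingers move at their own pace and stop on an object; the grip force is fixed at half the most. Time passes only in rows, so rows that do not move let the fingers close. It gives the time, the measured TCP pose, the force and the opening at its end, in the units of the state.
- state(): the state, without advancing time (a new reading comes with each control period).
- eyes.get_image(name): name is "side" or "top"; returns the picture (384x512x3 uint8, red, green, blue); there is no depth.
- eyes.get_calibration(name): a dict with "fx", "fy", "cx", "cy" (pixels), "distortion" ([k1, k2, p1, p2, k3] as OpenCV has them; the pictures are not rectified), "extrinsics" (4x4, takes a point from world to camera coordinates). Camera axes: x right, y up, looking along -z (the intrinsics and any distortion apply to the point x, -y, -z); pixel columns grow to the right and rows downward; lengths in mm; the calibration is good to about 2 mm. A picture is of the moment at which its call begins. get_calibration takes no time and is no camera call.
- env.job_done(): hands the job in, once; it reports no verdict.
Trained networks look in the newest picture that a camera, given by its name, has taken for a name from the list of things; names that differ only in an ending like _2 or _b are one class to them, and where a whole thing is asked for, a point or a joint stands for the part that bears it (a point fixed in the world has none). Each returns a list of dicts, best first, with "confidence" (0 to 1); they miss things now and then, are a little off and sometimes report something else, mostly with a low value. They report only what shows in the picture. A call takes as long as a camera call. They do not tell look-alikes from the thing itself.
- cut_out(camera, name): "mask" (384x512 bool, what is visible of it) and "point" ([column, row] in pixels, amid what is visible of it).
The state is a dict: "t": time; "joints": joint angles; "qvel": joint speeds; "effort": joint torques, N m; "tool_pos": TCP position; "eef_rot": TCP orientation; "wrist_force": force on the tool from outside, world axes, zero at the start; "moment": the same for the moment, N m; "gripper_width": finger opening in mm.
Only numpy, scipy, OpenCV 4.12 (cv2) and the standard library are available. Lean on these libraries where they do the work, as an engineer would, in place of code of your own. Each camera call takes 0.05 s, during which the arm holds its last target.

## Working session

There is one attempt and no reset: what is moved stays moved. The work goes in short steps, Python scripts to look and compute and a tool call to move; the robot and the scene stay as the last step left them, time stands still between calls to the robot, and variables do not carry over. Pictures are saved under pics/ and viewed, and the job is handed in when it is done.

Besides the shell and the picture viewer there is one more tool, called after "Request:" by a JSON object that holds its "name" and its "arguments". drive_tool: Moves the arm, as the interface text tells. Its arguments: {"type":"object","properties":{"increments":{"type":"array"}},"required":["increments"]}

```bash
ls; mkdir -p pics
python3 - <<'E'
from plant import state, eyes, env, cut_out
import cv2, numpy as np
print(state())
for n in ("top","side"):
    im=eyes.get_image(n); cv2.imwrite(f"pics/{n}0.png",cv2.cvtColor(im,cv2.COLOR_RGB2BGR))
    c=eyes.get_calibration(n); print(n,c)
    for k in("large_bookend","small_bookend"):
        for r in cut_out(n,k):
            m=r["mask"]; ys,xs=np.nonzero(m)
            print(n,k,round(r["confidence"],2),r["point"],m.sum(),xs.min(),xs.max(),ys.min(),ys.max())
E
```

```text
pics
{'t': 0.0, 'joints': array([ 1.00288660e+00,  2.45846449e-01,  1.55901995e+00, -5.35352419e-06,
        1.33868613e+00, -1.74091526e-01]), 'qvel': array([ 0.00167457,  0.00028595,  0.00109245,  0.00231542,  0.00054106,
       -0.00056547]), 'effort': array([-1.48608186e-03, -4.29494762e+01, -3.26136804e+01, -2.41999869e-04,
        5.29025958e-03,  2.98416758e-06]), 'tool_pos': array([249.12198068, 599.80053991, 249.1563824 ]), 'eef_rot': array([-0.58787632,  0.58843769,  0.39188508, -0.39315214]), 'wrist_force': array([ 0.38025241, -0.24179395, -0.11520368]), 'moment': array([ 0.01729525, -0.00117007, -0.01054496]), 'gripper_width': 85.69142720213804}
top {'fx': 376.02030528873826, 'fy': 376.02030528873826, 'cx': 259.8925829514305, 'cy': 195.04334558090494, 'distortion': array([-0.07202567,  0.        ,  0.        ,  0.        ,  0.        ]), 'extrinsics': array([[-4.73823887e-03, -9.99982535e-01,  3.53267366e-03,
        -2.11268907e+01],
       [ 9.95430906e-01, -4.37970495e-03,  9.53841160e-02,
        -4.82198974e+02],
       [-9.53669780e-02,  3.96848527e-03,  9.95434272e
[... 440 characters left out ...]
182.09974121955787, 'distortion': array([-0.03187564,  0.        ,  0.        ,  0.        ,  0.        ]), 'extrinsics': array([[ 8.72746438e-01, -4.88163188e-01,  3.21817506e-03,
        -4.03795121e+02],
       [ 2.33023960e-01,  4.22378848e-01,  8.75954304e-01,
        -1.75312556e+02],
       [-4.28967934e-01, -7.63736087e-01,  4.82383354e-01,
        -1.11137430e+03],
       [ 0.00000000e+00,  0.00000000e+00,  0.00000000e+00,
         1.00000000e+00]])}
side large_bookend 0.96 [271.1, 236.4] 808 245 287 204 246
side large_bookend 0.66 [312.2, 270.3] 1180 286 328 249 287
side large_bookend 0.56 [281.2, 178.9] 717 257 291 165 195
side small_bookend 0.76 [241.9, 165.9] 256 230 252 155 174
```

Run:
```python
import cv2
for n,(a,b,c,d) in {"top":(170,140,390,260),"side":(200,130,360,310)}.items():
    im=cv2.imread(f"pics/{n}0.png"); s=3.5 if n=="top" else 3.3
    cv2.imwrite(f"pics/{n}0c.png",cv2.resize(im[b:d,a:c],None,fx=s,fy=s,interpolation=cv2.INTER_CUBIC))
```

```text
(no output)
```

View pics/top0.png

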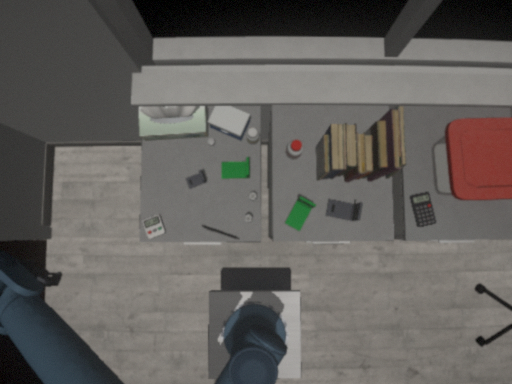

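View pics/side0.png

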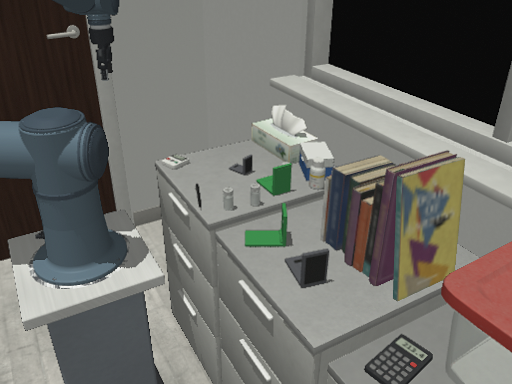

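```bash
sleep 1
```

```text
(no output)
```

View pics/top0c.png

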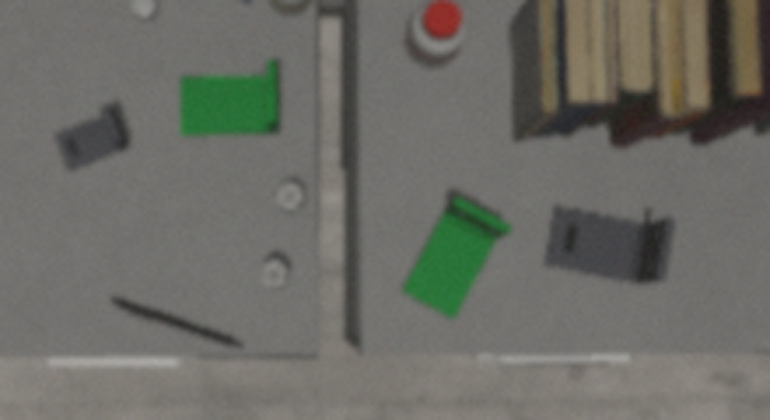

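View pics/side0c.png

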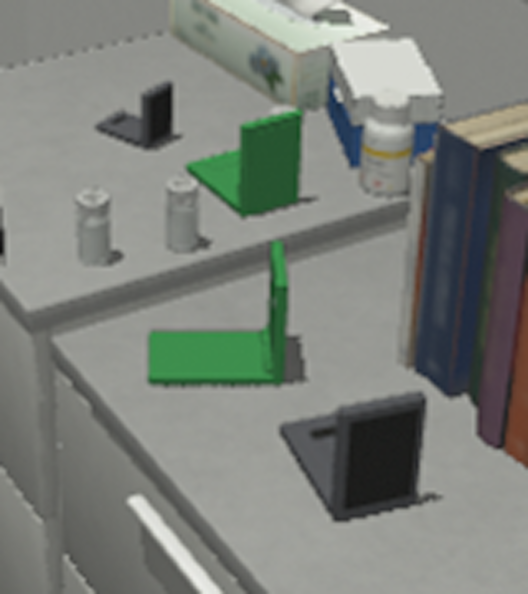

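Large-bookend candidates, as top / side pixels:
- **Dark, on the right:** (344,210) / (312,270)
- **Green:** (299,211) / (281,179 or 265,238)
- **Green:** (235,169)
- **Small dark one:** (196,180) / (242,166)

By the description I choose the dark one at (344,210) / (312,270). The crops show it is dark, larger, and has its foot up on the right. Next I fit its pose.

```bash
cat > h.py <<'E'
import numpy as np, cv2
from scipy.optimize import minimize
def proj(c,P):
    E=np.array(c["extrinsics"]); q=P@E[:3,:3].T+E[:3,3]
    q=q*np.array([1,-1,-1])
    K=np.array([[c["fx"],0,c["cx"]],[0,c["fy"],c["cy"]],[0,0,1]])
    return cv2.projectPoints(q.reshape(-1,1,3),np.zeros(3),np.zeros(3),K,np.array(c["distortion"]))[0].reshape(-1,2)
def box(a,b): return np.array([[x,y,z] for x in(a[0],b[0]) for y in(a[1],b[1]) for z in(a[2],b[2])],float)
def model(p,dim,th=0):
    w,L,F,t=dim; x,y,yaw=p[:3]
    Rz=np.array([[np.cos(yaw),-np.sin(yaw),0],[np.sin(yaw),np.cos(yaw),0],[0,0,1]])
    Rx=np.array([[1,0,0],[0,np.cos(th),-np.sin(th)],[0,np.sin(th),np.cos(th)]])
    return [b@(Rz@Rx).T+[x,y,0] for b in(box((-w/2,0,0),(w/2,L,t)),box((-w/2,0,0),(w/2,t,F)))]
def sil(c,p,dim,th=0,s=4):
    m=np.zeros((384*s,512*s),np.uint8)
    for b in model(p,dim,th):
        h=cv2.convexHull(((proj(c,b)+.5)*s).astype(np.float32)); cv2.fillConvexPoly(m,np.round(h).astype(np.int32),1)
    return cv2.resize(m.astype(np.float32),(512,384),interpolation=cv2.INTER_AREA)
def fit(obs,p0,dim,th=0):
    def cost(p): return sum(1-np.minimum(a,m).sum()/np.maximum(a,m).sum() for c,m in obs for a in[sil(c,p,dim,th)])
    best=None
    for k in range(3):
        r=minimize(cost,p0,method="Nelder-Mead",options=dict(initial_simplex=np.array(p0)+np.vstack([np.zeros(3),np.diag([15,15,.2])*(1 if k%2==0 else -.6)]),xatol=.1,fatol=1e-4)); p0=r.x
    return r.x,r.fun
def ground(c,uv,z=0):
    f=lambda q:np.sum((proj(c,np.array([[q[0],q[1],z]]))-uv)**2)
    return minimize(f,[450,-200],method="Nelder-Mead").x
LARGE=(60,100,90,9); SMALL=(40,66,58,8)
E
python3 - <<'E'
from plant import state, eyes, env, cut_out
import cv2,numpy as np
from h import *
eyes.get_image("top");eyes.get_image("side")
C={n:eyes.get_calibration(n) for n in("top","side")}
def pick(n,k,uv): return min(cut_out(n,k),key=lambda r:np.hypot(*(np.array(r["point"])-uv)))
for k,dim,uv in(("large_bookend",LARGE,{"top":(344,210),"side":(312,270)}),("small_bookend",SMALL,{"top":(196,181),"side":(242,166)})):
    obs=[]
    for n in C:
        r=pick(n,k,uv[n]); print(k,n,r["point"]); obs.append((C[n],r["mask"].astype(np.float32)))
    g=ground(C["top"],uv["top"])
    res=[fit(obs,[*g,y],dim) for y in(0,.4,-.4)]
    for r in res: print(r)
    p=min(res,key=lambda r:r[1])[0]
    for i,n in enumerate(C):
        print(n,fit(obs[i:i+1],p,dim))
        if k[0]=="l":
            im=cv2.imread(f"pics/{n}0.png"); s=8; o=np.array(uv[n])-(40,32)
            z=cv2.resize(im[o[1]:o[1]+64,o[0]:o[0]+80],None,fx=s,fy=s,interpolation=cv2.INTER_CUBIC)
            for b in model(p,dim):
                q=np.round((proj(C[n],b)+.5-o)*s).astype(int)
                for i in range(8):
                    for j in(1,2,4):
                        if not i&j: cv2.line(z,tuple(map(int,q[i])),tuple(map(int,q[i|j])),(0,255,255),1)
            cv2.imwrite(f"pics/{n}fit.png",z)
for uv in((324,178),(345,181),(403,168),(398,240),(398,200),(270,240)): print(uv,ground(C["top"],uv))
s=state(); w,x,y,z=s["eef_rot"]
from scipy.spatial.transform import Rotation as R
print(s["t"],R.from_quat([x,y,z,w]).as_matrix().round(3))
E
```

```text
large_bookend top [344.5, 206.1]
large_bookend side [312.8, 269.8]
(array([ 4.20002010e+02, -3.54313890e+02, -2.29773614e-01]), np.float64(0.19421350955963135))
(array([ 4.19836279e+02, -3.54385179e+02, -2.36926622e-01]), np.float64(0.19512122869491577))
(array([ 4.19812321e+02, -3.54460282e+02, -2.33008539e-01]), np.float64(0.19323444366455078))
top (array([ 4.21034239e+02, -3.56052592e+02, -2.01248448e-01]), np.float64(0.08167368173599243))
side (array([ 4.19303898e+02, -3.51308717e+02, -2.54660944e-01]), np.float64(0.07789802551269531))
small_bookend top [196.9, 183.0]
small_bookend side [242.8, 165.5]
(array([5.49417285e+02, 1.73880402e+02, 3.54672656e-01]), np.float64(0.2515329122543335))
(array([5.49986529e+02, 1.73962784e+02, 3.75418591e-01]), np.float64(0.25061023235321045))
(array([5.50267715e+02, 1.73941982e+02, 3.77166599e-01]), np.float64(0.2498341202735901))
top (array([5.51907848e+02, 1.73284895e+02, 4.17544419e-01]), np.float64(0.11881452798843384))
side (array([5.52297672e+02, 1.77235424e+02, 4.12992150e-01]), np.float64(0.09497326612472534))
(324, 178) [ 544.14340082 -251.50063423]
(345, 181) [ 533.15582347 -326.37391377]
(403, 168) [ 579.76579484 -538.65167521]
(398, 240) [ 322.71336692 -510.27103458]
(398, 200) [ 464.40182601 -515.44021973]
(270, 240) [326.45690159 -57.96782915]
0.6 [[ 0.384 -0.    -0.923]
 [ 0.923  0.     0.384]
 [ 0.    -1.     0.   ]]
```

View pics/topfit.png

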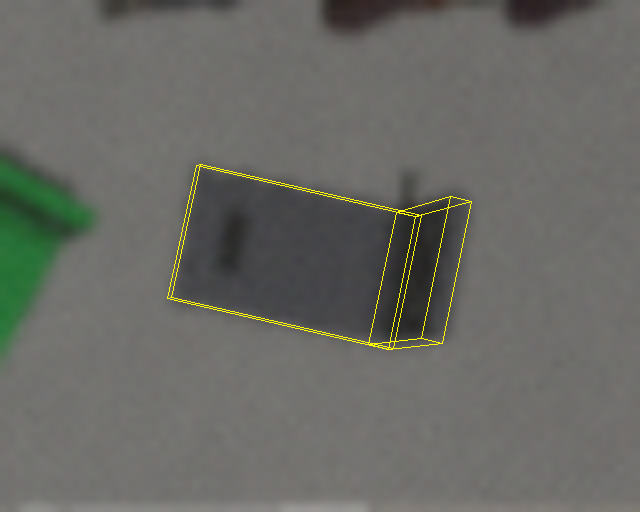

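View pics/sidefit.png

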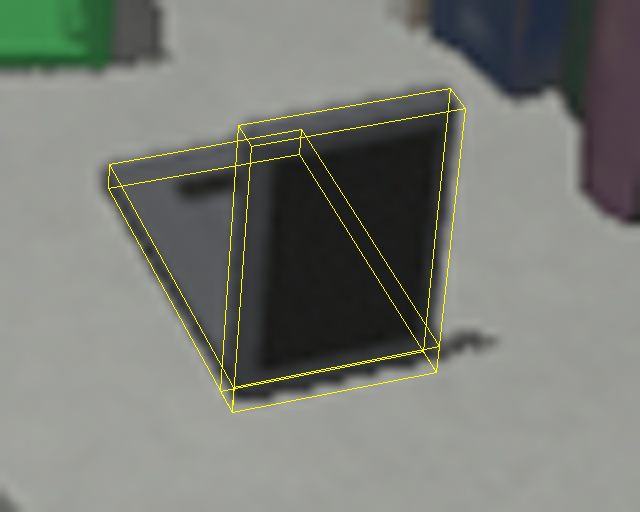

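The fit overlays the dark bookend to within about 3 mm: corner at (420,-354), yaw about -0.23. I'll travel there with the gripper shutting on the way.

Request:
{"name": "drive_tool", "arguments": {"increments": [-3.5,0,-1.8,-4.7,1,-3.5,0,-1.8,-4.7,1,-3.5,0,-1.7,0,1,-3.5,0,-1.7,0,1,-3.5,0,-1.7,0,1]}}

```text
t: 1.02
tool_pos: [285.0, 407.2, 247.3]
eef_rot: [0.55, -0.55, -0.444, 0.445]
wrist_force: [0.5, 0.2, 1.0]
gripper_width: 25.6
```

Request:
{"name": "drive_tool", "arguments": {"increments": [-3.6,0,-1.6,0,1,-3.6,0,-1.6,0,1,-3.6,0,-1.6,0,1,-3.6,0,-1.6,0,1,-3.6,0,-1.6,0,1]}}

```text
t: 1.43
tool_pos: [325.2, 206.3, 247.8]
eef_rot: [-0.548, 0.549, 0.446, -0.445]
wrist_force: [1.8, -0.4, 0.2]
gripper_width: 0.2
```

Request:
{"name": "drive_tool", "arguments": {"increments": [-3.6,0,-1.6,0,1,-3.6,0,-1.6,0,1,-3.6,0,-1.6,0,1,-3.6,0,-1.6,0,1,-3.6,0,-1.6,0,1]}}

```text
t: 1.85
tool_pos: [366.3, 4.8, 249.9]
eef_rot: [-0.546, 0.551, 0.45, -0.443]
wrist_force: [1.5, 0.0, 0.6]
gripper_width: -0.1
```

Request:
{"name": "drive_tool", "arguments": {"increments": [-3.6,0,-1.6,0,1,-3.6,0,-1.6,0,1,-3.6,0,-1.6,0,1,-3.6,0,-1.6,0,1,0,0,0,0,1]}}

```text
t: 2.27
tool_pos: [399.8, -163.8, 253.3]
eef_rot: [-0.545, 0.556, 0.448, -0.44]
wrist_force: [1.1, 1.2, 0.3]
gripper_width: 0.1
```

Request:
{"name": "drive_tool", "arguments": {"increments": [-3.2,0,-1.6,0,1,-3.2,0,-1.6,0,1,-3.2,0,-1.6,0,1,-3.2,0,-1.6,0,1,0,3,0,0,1]}}

```text
t: 2.68
tool_pos: [438.8, -313.3, 231.0]
eef_rot: [-0.54, 0.562, 0.448, -0.439]
wrist_force: [0.5, -1.2, 0.9]
gripper_width: 0.2
```

Request:
{"name": "drive_tool", "arguments": {"increments": [0,3,0,0,1,0,3,0,0,1,0,0,0,0,1]}}

```text
t: 2.93
tool_pos: [439.4, -315.3, 165.4]
eef_rot: [-0.542, 0.561, 0.447, -0.438]
wrist_force: [-1.3, 1.0, -0.5]
gripper_width: 0.1
```

```bash
cat > look.py <<'E'
import sys
from plant import state, eyes
from h import *
from scipy.spatial.transform import Rotation as R
s=state(); w,x,y,z=s["eef_rot"]; M=R.from_quat([x,y,z,w]).as_matrix()
yaw=-.23; A=np.array([[np.cos(yaw),-np.sin(yaw),0],[np.sin(yaw),np.cos(yaw),0],[0,0,1]])
print("t",s["t"],"tcp in bookend",(A.T@(s["tool_pos"]-[420,-354,0])).round(1),"tool axes in bookend\n",(A.T@M).round(3),s["wrist_force"].round(2))
n=sys.argv[1]; ims=[]
for c,(u,v) in {"top":(348,205),"side":(312,262)}.items():
    im=cv2.cvtColor(eyes.get_image(c),cv2.COLOR_RGB2BGR)[v-50:v+50,u-40:u+40]; ims.append(cv2.resize(im,None,fx=5,fy=5,interpolation=cv2.INTER_CUBIC))
cv2.imwrite(f"pics/{n}.png",np.hstack(ims))
E
python3 look.py a1
```

```text
t 2.9333 tcp in bookend [ 10.1  42.1 165.4] tool axes in bookend
 [[-0.01   0.028 -1.   ]
 [ 1.    -0.006 -0.01 ]
 [-0.007 -1.    -0.028]] [-1.33  0.99 -0.47]
```

View pics/a1.png

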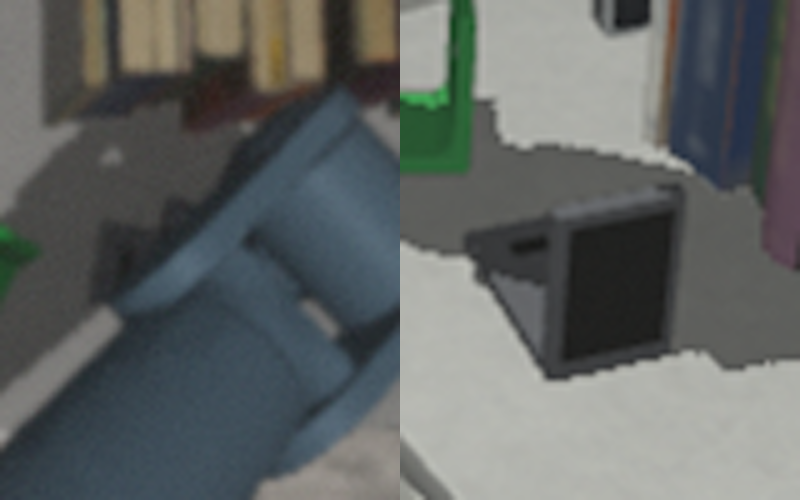

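Request:
{"name": "drive_tool", "arguments": {"increments": [0.5,2.5,1,0,1,0,2.5,0,0,1,0,1.8,0,0,1,0,0,0,0,1]}}

```text
t: 3.37
tool_pos: [441.1, -316.2, 113.5]
eef_rot: [-0.531, 0.571, 0.448, -0.438]
wrist_force: [0.2, 1.0, -0.8]
gripper_width: -0.1
```

```bash
sed -i 's/(312,262)/(312,250)/' look.py; python3 look.py a2
```

```text
t 3.3667 tcp in bookend [ 12.   41.6 113.5] tool axes in bookend
 [[-0.013  0.053 -0.998]
 [ 1.    -0.023 -0.014]
 [-0.024 -0.998 -0.053]] [ 0.24  0.97 -0.84]
```

View pics/a2.png

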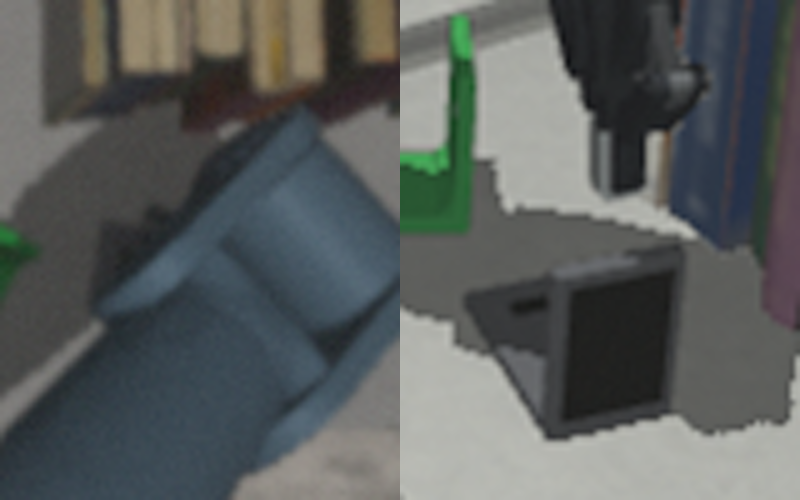

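```bash
python3 -c "
from plant import state
s=state();print(s['joints'].round(3),s['qvel'].round(3),s['tool_pos'])"
```

```text
[-0.836  0.133  1.953  0.013  0.992 -2.197] [-0.003 -0.013 -0.017  0.    -0.003 -0.003] [ 442.72278691 -317.96943161  116.81714302]
```

Request:
{"name": "drive_tool", "arguments": {"increments": [0,0,0.8,0,1,0,0,0.8,0,1,0,0,0,0,1]}}

```text
t: 3.72
tool_pos: [428.6, -316.7, 122.4]
eef_rot: [-0.525, 0.576, 0.448, -0.438]
wrist_force: [0.5, 0.1, -0.0]
gripper_width: 0.1
```

```bash
python3 look.py a3; python3 -c "
from plant import state
s=state();print(s['joints'].round(3),s['qvel'].round(3),s['tool_pos'])"
```

```text
t 3.7167 tcp in bookend [-1.000e-01  3.830e+01  1.224e+02] tool axes in bookend
 [[-0.014  0.067 -0.998]
 [ 0.999 -0.033 -0.016]
 [-0.034 -0.997 -0.066]] [ 0.52  0.1  -0.05]
[-0.854  0.093  1.986  0.015  0.989 -2.218] [ 0.004  0.021 -0.004  0.002 -0.002  0.002] [ 429.39123645 -317.06445391  122.3973494 ]
```

Request:
{"name": "drive_tool", "arguments": {"increments": [0,1.2,0,0,1,0,1.2,0,0,1,0,0,0,0,1]}}

```text
t: 4.07
tool_pos: [431.4, -319.2, 98.1]
eef_rot: [-0.523, 0.578, 0.448, -0.437]
wrist_force: [0.7, 1.2, -1.1]
gripper_width: -0.1
```

```bash
python3 look.py a4
```

```text
t 4.0667 tcp in bookend [ 3.2 36.5 98.1] tool axes in bookend
 [[-0.013  0.07  -0.997]
 [ 0.999 -0.035 -0.015]
 [-0.036 -0.997 -0.07 ]] [ 0.68  1.22 -1.08]
```

View pics/a4.png

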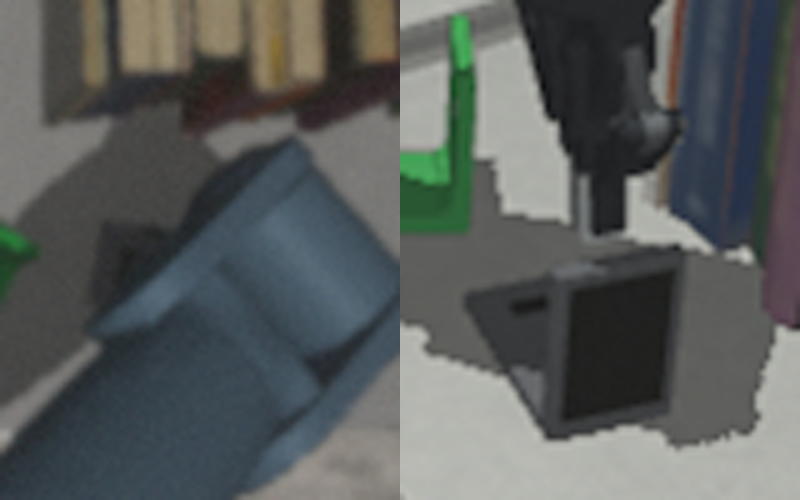

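Run:
```python
from plant import eyes
from h import *
c=eyes.get_calibration("side")
yaw=-.23; A=np.array([[np.cos(yaw),-np.sin(yaw),0],[np.sin(yaw),np.cos(yaw),0],[0,0,1]])
P=np.array([[x,y,z] for x in(-7,15) for y in(22,50) for z in(79,98)]+[[-30,9,90],[30,9,90]],float)
uv=(proj(c,P@A.T+[420,-354,0])+.5-[272,200])*5+[400,0]
for a,b in zip(P,uv): print(a,b.round())
```

```text
[-7. 22. 79.] [586. 261.]
[-7. 22. 98.] [589. 225.]
[-7. 50. 79.] [562. 224.]
[-7. 50. 98.] [565. 188.]
[15. 22. 79.] [634. 253.]
[15. 22. 98.] [637. 217.]
[15. 50. 79.] [609. 215.]
[15. 50. 98.] [612. 180.]
[-30.   9.  90.] [549. 268.]
[30.  9. 90.] [681. 244.]
```

Request:
{"name": "drive_tool", "arguments": {"increments": [-0.8,0,0,0,1,-0.8,0,0,0,1,0,0,0,0,1]}}

```text
t: 4.42
tool_pos: [428.4, -336.3, 99.7]
eef_rot: [-0.523, 0.578, 0.449, -0.438]
wrist_force: [0.4, 1.0, 0.7]
gripper_width: -0.1
```

```bash
python3 look.py a5
```

```text
t 4.4167 tcp in bookend [ 4.2 19.2 99.7] tool axes in bookend
 [[-0.014  0.071 -0.997]
 [ 0.999 -0.035 -0.017]
 [-0.036 -0.997 -0.07 ]] [0.38 0.99 0.74]
```

View pics/a5.png

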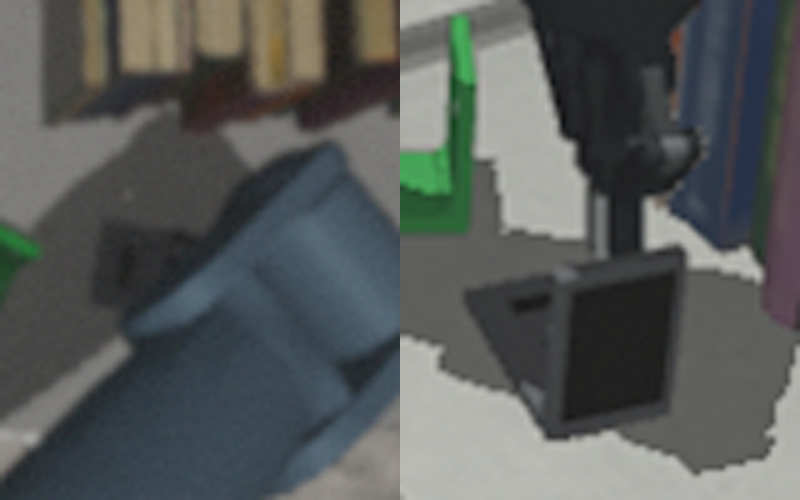

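Request:
{"name": "drive_tool", "arguments": {"increments": [-0.8,0.3,0,0,1,-0.8,0.3,0,0,1,0,0,0,0,1]}}

```text
t: 4.77
tool_pos: [425.7, -352.9, 94.5]
eef_rot: [-0.522, 0.578, 0.449, -0.438]
wrist_force: [1.1, -0.1, -0.4]
gripper_width: 0.2
```

```bash
python3 look.py a6
```

```text
t 4.7667 tcp in bookend [ 5.3  2.4 94.5] tool axes in bookend
 [[-0.015  0.072 -0.997]
 [ 0.999 -0.035 -0.017]
 [-0.036 -0.997 -0.072]] [ 1.13 -0.06 -0.37]
```

View pics/a6.png

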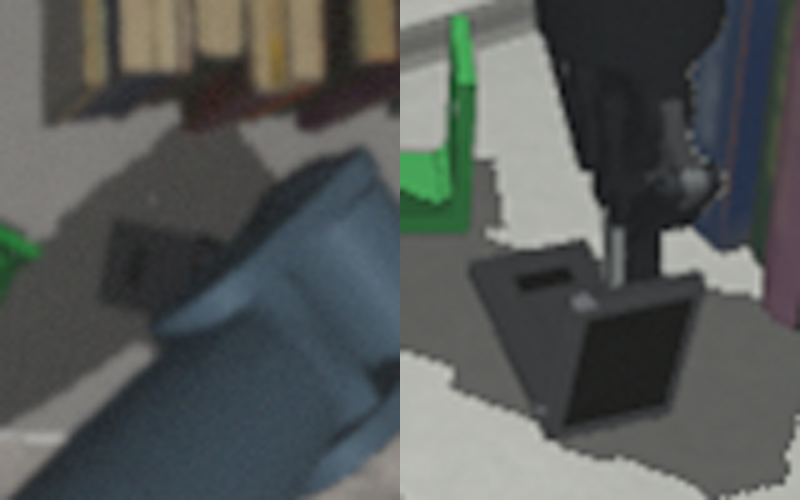

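Request:
{"name": "drive_tool", "arguments": {"increments": [-0.8,0.2,0,0,1,-0.8,0.3,0,0,1,-0.8,0.4,0,0,1,0,0,0,0,1]}}

```text
t: 5.2
tool_pos: [420.9, -378.2, 86.0]
eef_rot: [-0.522, 0.578, 0.45, -0.438]
wrist_force: [-0.0, 1.9, 0.6]
gripper_width: -0.3
```

```bash
python3 look.py a7
```

```text
t 5.2 tcp in bookend [  6.4 -23.4  86. ] tool axes in bookend
 [[-0.016  0.072 -0.997]
 [ 0.999 -0.036 -0.019]
 [-0.037 -0.997 -0.072]] [-0.02  1.89  0.59]
```

View pics/a7.png

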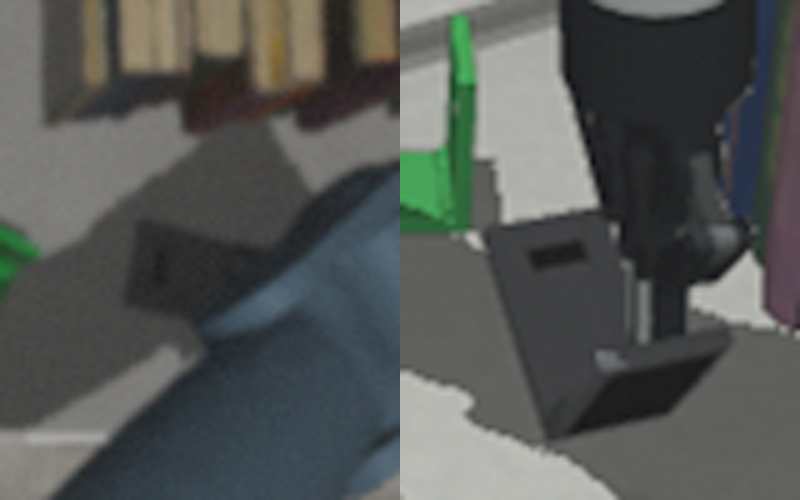

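Request:
{"name": "drive_tool", "arguments": {"increments": [-0.7,0.4,0,0,1,-0.6,0.5,0,0,1,-0.5,0.5,0,0,1,0,0,0,0,1]}}

```text
t: 5.63
tool_pos: [418.0, -397.1, 71.8]
eef_rot: [-0.522, 0.578, 0.45, -0.438]
wrist_force: [0.1, 0.7, -0.1]
gripper_width: -0.1
```

```bash
python3 look.py a8
```

```text
t 5.6333 tcp in bookend [  7.9 -42.4  71.8] tool axes in bookend
 [[-0.017  0.073 -0.997]
 [ 0.999 -0.036 -0.02 ]
 [-0.037 -0.997 -0.072]] [ 0.14  0.69 -0.08]
```

View pics/a8.png

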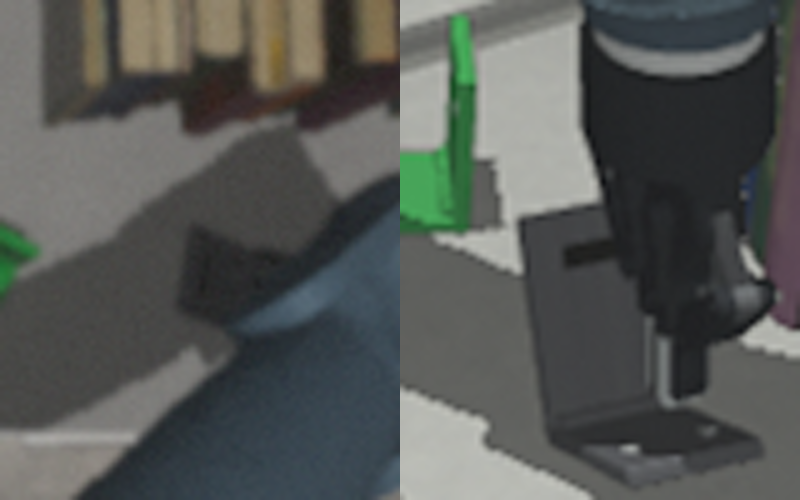

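Request:
{"name": "drive_tool", "arguments": {"increments": [-0.8,0,0,0,1,0,0,0,0,1,0,0,0,0,1]}}

```text
t: 5.98
tool_pos: [416.7, -405.0, 72.7]
eef_rot: [-0.521, 0.577, 0.45, -0.438]
wrist_force: [0.6, 0.9, 0.5]
gripper_width: -0.5
```

```bash
python3 look.py a9
```

```text
t 5.9833 tcp in bookend [  8.4 -50.4  72.7] tool axes in bookend
 [[-0.018  0.073 -0.997]
 [ 0.999 -0.036 -0.021]
 [-0.037 -0.997 -0.072]] [0.6  0.87 0.47]
```

View pics/a9.png

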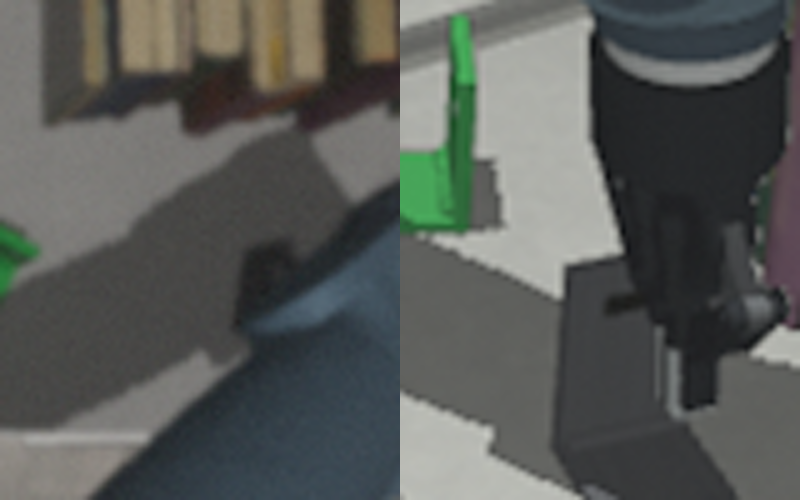

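```bash
sed -i 's/(312,250)/(320,265)/' look.py; python3 look.py a10
python3 - <<'E'
from plant import eyes
from h import *
c=eyes.get_calibration("side")
im=cv2.imread("pics/a10.png")
for b in model([420,-354,-.23],LARGE,np.pi/2):
    q=np.round((proj(c,b)+.5-[280,215])*5+[400,0]).astype(int)
    for i in range(8):
        for j in(1,2,4):
            if not i&j: cv2.line(im,tuple(map(int,q[i])),tuple(map(int,q[i|j])),(0,255,255),1)
cv2.imwrite("pics/a10o.png",im)
E
```

```text
t 6.0833 tcp in bookend [  8.5 -50.4  72.9] tool axes in bookend
 [[-0.018  0.073 -0.997]
 [ 0.999 -0.036 -0.021]
 [-0.037 -0.997 -0.073]] [-0.67 -0.49  0.16]
```

View pics/a10o.png

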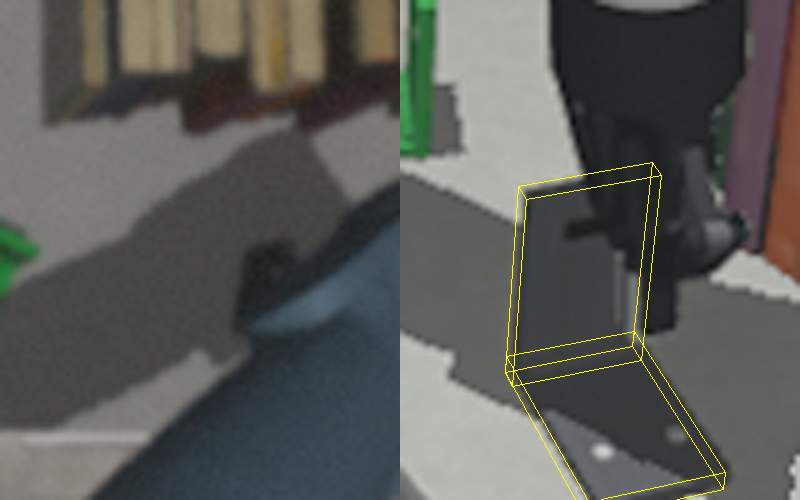

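It now stands upright in place, and the overlay at the original corner matches. Next I retreat straight up.

Request:
{"name": "drive_tool", "arguments": {"increments": [-0.2,-1.5,0,0,1,-0.2,-2,0,0,1,-0.2,-2.5,0,0,1,-0.2,-3,0,0,1,-0.2,-3,0,0,1]}}

```text
t: 6.6
tool_pos: [404.0, -402.9, 187.8]
eef_rot: [-0.528, 0.571, 0.451, -0.438]
wrist_force: [0.6, -0.3, -0.3]
gripper_width: 0.1
```

Request:
{"name": "drive_tool", "arguments": {"increments": [0,-3,0,0,1,0,-3,0,0,1,2,-1,2,0,1,3.5,0,2,0,1,3.5,0,2,0,1]}}

```text
t: 7.02
tool_pos: [362.0, -304.8, 265.1]
eef_rot: [-0.522, 0.578, 0.449, -0.438]
wrist_force: [-0.3, 0.5, -0.5]
gripper_width: -0.3
```

Request:
{"name": "drive_tool", "arguments": {"increments": [3.5,0,1.5,0,1,3.5,0,1.5,0,1,3.5,0,1,0,1,3.5,0,1,0,1,0,0,0,0,1]}}

```text
t: 7.43
tool_pos: [339.3, -147.2, 255.3]
eef_rot: [-0.52, 0.579, 0.45, -0.437]
wrist_force: [-1.3, -0.6, 1.1]
gripper_width: -0.0
```

```bash
python3 look.py a11
python3 - <<'E'
from plant import eyes,cut_out,state
from h import *
C={n:eyes.get_calibration(n) for n in("top","side")}
for n in C: cv2.imwrite(f"pics/{n}z.png",cv2.cvtColor(eyes.get_image(n),cv2.COLOR_RGB2BGR))
print(state()["tool_pos"],state()["t"])
for k,dim,uv,p0,th in(("large_bookend",LARGE,{"top":(365,212),"side":(318,270)},[420,-354,-.23],np.pi/2),("small_bookend",SMALL,{"top":(196,181),"side":(242,166)},[550,174,.37],0)):
    obs=[]
    for n in C:
        rs=[r for r in cut_out(n,k) if np.hypot(*(np.array(r["point"])-uv[n]))<18]
        for r in rs[:1]: print(k,n,r["point"],r["mask"].sum()); obs.append((C[n],r["mask"].astype(np.float32)))
    if obs:
        for t in ((th,) if th==0 else (th-.1,th,th+.1)): print(t,len(obs),fit(obs,p0,dim,t))
E
```

```text
t 7.4333 tcp in bookend [-125.7  182.9  255.3] tool axes in bookend
 [[-0.016  0.077 -0.997]
 [ 0.999 -0.037 -0.018]
 [-0.038 -0.996 -0.076]] [-1.35 -0.56  1.07]
[ 340.20486062 -152.39905874  256.66157041] 7.6333
large_bookend top [366.8, 211.4] 435
large_bookend side [321.8, 285.9] 1908
1.4707963267948965 2 (array([ 4.19372763e+02, -3.61056039e+02, -1.69417322e-01]), np.float64(0.25309985876083374))
1.5707963267948966 2 (array([ 4.19701681e+02, -3.55952680e+02, -1.45712685e-01]), np.float64(0.17110317945480347))
1.6707963267948966 2 (array([ 4.19710615e+02, -3.53672244e+02, -1.19846749e-01]), np.float64(0.25822514295578003))
small_bookend top [198.0, 181.8] 204
small_bookend side [242.5, 164.2] 251
0 2 (array([5.49216701e+02, 1.73924169e+02, 3.39489336e-01]), np.float64(0.3464479446411133))
```

View pics/a11.png

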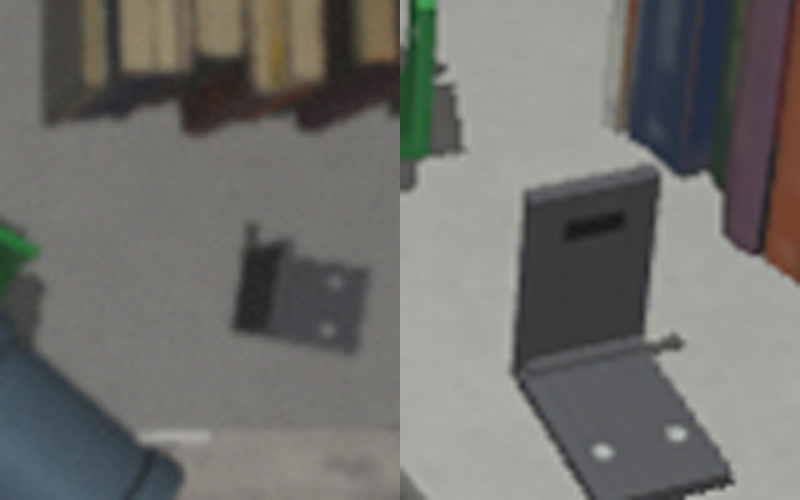

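View pics/sidez.png

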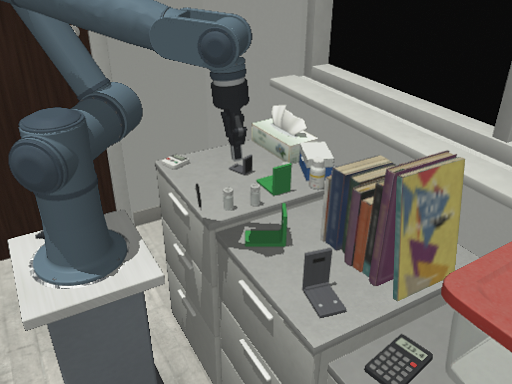

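The bookend is upright at about (420,-356), the small one hasn't moved, and the arm is clear at z = 256. Handing in.

```bash
python3 -c "
from plant import env,state
print(env.job_done(), state()['t'])"
```

```text
the job is handed in; nothing more can be done
the job is handed in; nothing more can be done
```

The large dark bookend now stands on its foot with the back plate upright. I tipped it about its corner by pushing the inner face of its foot with the shut fingertips. Then I backed the arm up and away, and handed the job in shortly after t = 7.6 s. The hand-in gives no verdict.

- **Large bookend:** the final two-camera fit put its corner at (420, -356), about 2 mm from where it started. An upright plate fitted clearly better than ±0.1 rad.
- **Small bookend:** its fitted position agreed with the start to within about 1 mm. The final fit was looser than the first (misfit 0.35 against 0.25).
- **Yaw:** the large bookend's fitted yaw came out at -0.15 against -0.23 before, so it turned slightly or the mask was a little off. Yaw isn't judged.
- **Tool drift:** the tool drifted about 4 degrees off vertical during the moves. I left it, and the push still worked.
- **Contact:** the wrist force read no more than about 2 N at the end of each move and at each look. The arm was clear of everything at the end.

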